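# Put the hand tools back in their tray inserts

### The arm

A 7-joint arm with a two-finger parallel gripper is mounted at the origin on the work surface. World frame = base frame: x ahead of the robot, y to its left, z up, the work surface at z = 0. Lengths are in m, angles in rad, forces in N, time in s.
With the tool pointing down it reaches from about 0.425 to 0.925 m from the base axis. Payload 6.8 kg.
Tool frame: the origin (TCP) lies at the very end of the fingers, on their centre line; the grasp point (between the pads) lies 19 mm behind it (r.grip_depth is the distance from the TCP to the grasp point, in m); z points along the fingers, x is the direction in which the jaws open and shut, and the axes are right-handed (so a half turn about z gives the same grasp; the last joint's range is limited). The gripper opens to 85 mm and grips with 20 to 120 N. Pads are 22 mm wide; open, the fingers measure 114 mm over their backs; the gripper's body (76 mm by 85 mm) begins 54 mm behind the grasp point. The pads swing forward as they close: fully open they stand 13 mm farther back than shut.
Start: joints at [-1.368, 0.477, 0.022, 1.555, -0.011, 1.109, -0.083], TCP at [0.206, 0.643, 0.231] pointing down, gripper open.
Joint ranges: [-2.96, 2.96], [-0.34, 2.1], [-1.41, 1.46], [0.24, 2.44], [-1.37, 4.51], [0.17, 1.92], [-2.96, 2.96]. Speed limits (rad/s): [2.39, 2.39, 3.14, 3.14, 3.14, 3.14, 3.14].

### API

Orientations are given as a rotation vector (axis times angle).
In Python, from bench import r gives the robot as it stands.
- The arm moves only by the tool arm_command, never from a script. Its argument "increments" is a list of rows, each a list of 3 entries, a list of its own where there are three numbers: the shift along the world's x, y, z in m, then the turn, a rotation vector about the world's x, y, z in rad, then the opening in per cent of the stroke, from 0 (shut) to 100 (fully open). A call has 1 to 10 rows; each row is the pose to reach, as a shift and turn from the pose commanded when the call began; what a row does not reach only later rows make up. A row lasts 1/10 s, in which the tool goes at most 50 mm and 8.59 degrees, less where a joint would pass 70% of its speed; a pose out of reach is approached as far as the arm can. A call with a gripper value outside its range is refused whole. The fingers move at their own pace and stop on an object; "newtons" is the grip in N (left out, the last holds). Time passes only in rows, so rows that repeat a pose let the fingers close. It gives the time, the measured TCP pose, the force and the opening at its end, in the units of the state.
- r.get_obs(): the state, without advancing time (a new reading comes with each control period).
- r.grab_frame(name): name is "side" or "top"; returns the picture (480x640x3 uint8, blue, green, red); there is no depth.
- r.camera_model(name): a dict with "camera_matrix" (3x3 intrinsics, pixels), "camera_from_world" (4x4, takes a point from world to camera coordinates). Camera axes: x right, y down, z forward; pixel columns grow to the right and rows downward; lengths in m; the calibration is good to about 2 mm. A picture is of the moment at which its call begins. camera_model takes no time and is no camera call.
- r.hand_in(): hands the job in, once; it reports no verdict.
The state is a dict: "clock": time; "joints": joint angles; "qvel": joint speeds; "tau": joint torques, N m; "tcp_pos": TCP position; "orientation": TCP orientation; "contact_force": force on the tool from outside, world axes, zero at the start; "moment": the same for the moment, N m; "grip_width": finger opening in m.
Only numpy, scipy, OpenCV 4.12 (cv2) and the standard library are available. Lean on these libraries where they do the work, as an engineer would, in place of code of your own. Each camera call takes 0.05 s, during which the arm holds its last target. There are 200 camera calls.

### The job

The repair is done: put the hammer, the spanner and the two cold chisels back in the red tool tray, each lying flat and fully down in the cut-out made for it (the long chisel in the long slot, the short one in the short slot). Lay each tool down without dropping it, and leave the grease tin and the spark-plug box where they stand.

Things in the scene. Friction and masses are not known exactly. Their poses are not given: they have to be found in the camera images.
- hammer: Ball-peen hammer lying flat, 200 mm, 0.28 kg: steel head 68 mm long (y), 26 thick, at x = 53..79 mm; wooden handle 24 mm wide (y), at z = 4.5..21.5 mm, from there to x = -40; black grip 30 mm wide, 26 thick, to x = -120. Balances at about x = 28 mm. Origin: on the surface it lies on, under the spot to grip; x to the head, z up.
- spanner: Bright steel combination spanner lying flat, 176 mm, 10 mm thick, 0.15 kg: open jaw 37 mm wide ending at x = 81 mm, ring 24 mm across centred at x = -83 mm, shank 15 mm wide (y), at z = 1..9 mm. Origin: underside, at the middle of the shank (spot to grip); x to the open jaw, z up.
- long_chisel: Long flat cold chisel, blue with bare steel ends, lying flat: 160 mm long (x), bar 18 mm wide (y), 12 mm thick, cutting edge 22 mm wide, 0.24 kg. Origin: underside, mid-length; x to the cutting edge, z up.
- short_chisel: Short flat cold chisel, blue with bare steel ends, same section as the long one (18 x 12 mm, edge 22 mm) but only 100 mm long, 0.15 kg. Origin: underside, mid-length; x to the cutting edge, z up.
- hammer_insert: T-shaped: head pocket 84 mm wide at x = 44..88 mm, neck 40, handle slot 46 wide to x = -128. Fixed in the red tray, 230 x 99 x 16 mm: floor 6 mm above the origin, yellow in the cut-out, black parts 10 mm higher; grey finger trough at floor level across it, x = -33..33. Origin: underside, mid-trough; x away from robot, z up. Home: tool origin on the floor above this origin, x alike, head far.
- spanner_insert: Jaw pocket 52 mm wide to x = 89; slot 31 wide, then ring pocket 40 wide at x = -66..-103. Fixed in the red tray, 230 x 99 x 16 mm: floor 6 mm above the origin, yellow in the cut-out, black parts 10 mm higher; grey finger trough at floor level across it, x = -33..33. Origin: underside, mid-trough; x away from robot, z up. Home: tool origin on the floor above this origin, x alike, jaw far.
- long_insert: Long chisel's slot: 38 mm wide, x = -88..88 mm. Fixed in the red tray, 230 x 99 x 16 mm: floor 6 mm above the origin, yellow in the cut-out, black parts 10 mm higher; grey finger trough at floor level across it, x = -33..33. Origin: underside, mid-trough; x away from robot, z up. Home: tool origin on the floor above this origin, x alike or reversed.
- short_insert: Short chisel's slot: 38 mm wide, x = -58..58 mm only. Fixed in the red tray, 230 x 99 x 16 mm: floor 6 mm above the origin, yellow in the cut-out, black parts 10 mm higher; grey finger trough at floor level across it, x = -33..33. Origin: underside, mid-trough; x away from robot, z up. Home: tool origin on the floor above this origin, x alike or reversed.
- grease_tin: Loose bystander: round green tin with yellow lid, 71 mm across, 42 mm high, near the tools; to be left alone. Origin: centre of its underside.
- plug_box: Loose bystander: small cardboard spark-plug box with a red band, 55 x 80 mm, 32 mm high, near the tools; to be left alone. Origin: centre of its underside.
Mind the look-alikes: they are no part of the job. What is shaped like the short_insert but white is not meant.

How it is judged:
By the outcome, as a careful person would: the job done as asked, in the order asked, and still so for the second after the job is handed in, with the robot touching nothing.
It also fails if it takes over 115 s, if anything falls off the work surface, if the arm or the gripper's body presses on something with over 40 N, if the wrist force passes 120 N, or if a joint passes its speed limit or range.

## Working session

There is one attempt and no reset: what is moved stays moved. The work goes in short steps, Python scripts to look and compute and a tool call to move; the robot and the scene stay as the last step left them, time stands still between calls to the robot, and variables do not carry over. Pictures are saved under pics/ and viewed, about 12 in all and at most 16, crops included, and the job is handed in when it is done.

Besides the shell and the picture viewer there is one more tool, called by a JSON object that holds its "api" and its "payload", one argument or row to a line. arm_command: Moves the arm, as the interface text tells. Its arguments: {"type":"object","properties":{"increments":{"type":"array","items":{"type":"array"}},"newtons":{"type":"number"}},"required":["increments"]}

```bash
mkdir -p pics; ls
cat > h.py <<'E'
import numpy as np, cv2
from bench import r
def unproj(name,u,v,z):
    m=r.camera_model(name);K=np.array(m["camera_matrix"]);T=np.array(m["camera_from_world"])
    d=T[:3,:3].T@np.linalg.solve(K,[u,v,1.]);c=-T[:3,:3].T@T[:3,3]
    return c+d*(z-c[2])/d[2]
def proj(name,p):
    m=r.camera_model(name);K=np.array(m["camera_matrix"]);T=np.array(m["camera_from_world"])
    q=K@(T[:3,:3]@np.array(p)+T[:3,3]);return q[:2]/q[2]
E
python3 - <<'E'
from h import *
for n in("top","side"):
    f=r.grab_frame(n);cv2.imwrite(f"pics/{n}0.png",f)
    T=np.array(r.camera_model(n)["camera_from_world"]);print(n,-T[:3,:3].T@T[:3,3],T[:3,:3].round(2))
o=r.get_obs();print(o)
E
```

```text
pics
top [0.41042639 0.0975226  1.55418883] [[ 0.01 -1.    0.01]
 [-0.99 -0.01 -0.11]
 [ 0.11 -0.01 -0.99]]
side [ 0.09503335 -0.82604286  1.02777121] [[ 0.88 -0.48  0.  ]
 [-0.33 -0.61 -0.72]
 [ 0.35  0.64 -0.69]]
{'clock': 0.1, 'joints': array([-1.36809991,  0.47773423,  0.02235095,  1.55630007, -0.0114724 ,
        1.10930147, -0.08309458]), 'qvel': array([ 0.00236904, -0.00316405,  0.00073555, -0.00393567,  0.00252219,
       -0.00093216,  0.00027241]), 'tau': array([ 5.06706652e-03, -5.97758245e+01,  1.61395211e+00, -2.81952918e+01,
        1.27720454e-02,  5.00309252e-03,  3.10740425e-06]), 'tcp_pos': array([0.20629204, 0.64217099, 0.23043402]), 'orientation': array([ 2.53760360e+00,  1.85026408e+00, -1.90580367e-03]), 'contact_force': array([-0.02481522,  0.14911675, -0.57140323]), 'moment': array([-0.03457577, -0.0064066 , -0.00568266]), 'grip_width': 0.08551620571750572}
```

View pics/top0.png

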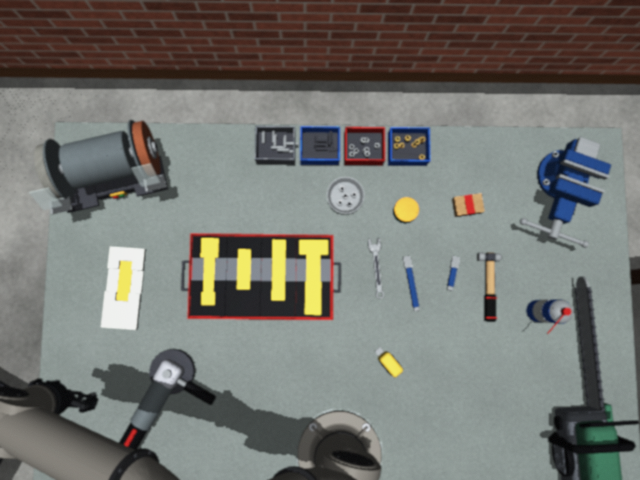

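View pics/side0.png

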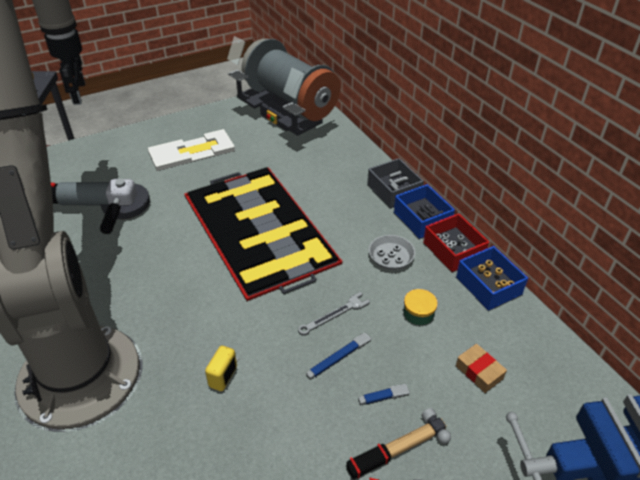

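The top view shows the tray at px (190–333, 235–318), with slots left to right for spanner, short, long and hammer. The tools are the spanner (376,265), long chisel (411,283), short chisel (453,273) and hammer (489,285). I'll enlarge both areas next.

Run:
```python
from h import *
f=cv2.imread("pics/top0.png")
def crop(x0,y0,w,h,s,n):
    g=cv2.resize(f[y0:y0+h,x0:x0+w],None,fx=s,fy=s,interpolation=cv2.INTER_CUBIC)
    for i in range(0,w,10):
        cv2.line(g,(i*s,0),(i*s,6 if i%20 else 14),(0,0,255),1)
        if i%20==0: cv2.putText(g,str(x0+i),(i*s,26),0,.4,(0,0,255),1)
    for i in range(0,h,10):
        cv2.line(g,(0,i*s),(10,i*s),(0,0,255),1); cv2.putText(g,str(y0+i),(12,i*s+4),0,.4,(0,0,255),1)
    cv2.imwrite(n,g)
crop(365,230,140,100,5,"pics/tools.png");crop(180,226,165,100,4,"pics/tray.png")
```

```text
(no output)
```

View pics/tools.png

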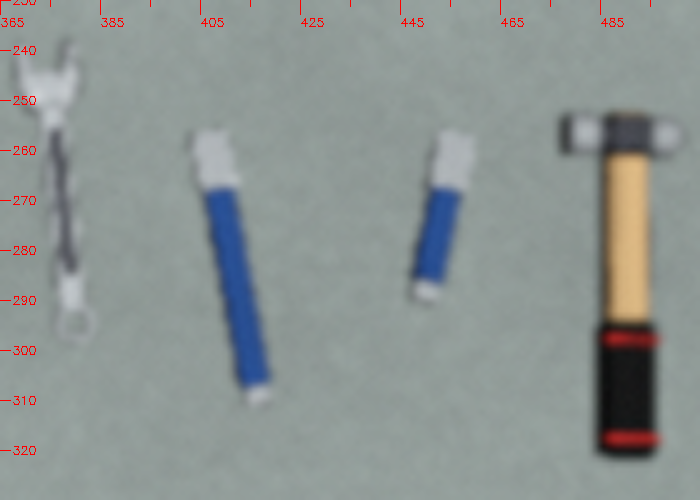

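View pics/tray.png

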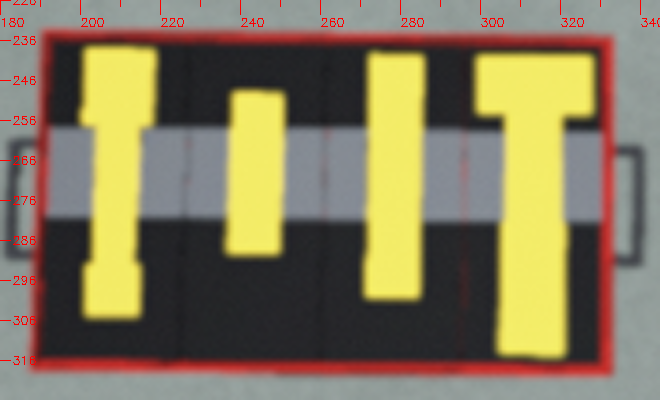

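```bash
cat > meas.py <<'E'
from h import *
t=lambda X,Y,z:unproj("top",365+(X+.5)/5-.5,230+(Y+.5)/5-.5,z)
y=lambda X,Y,z:unproj("top",180+(X+.5)/4-.5,226+(Y+.5)/4-.5,z)
def seg(n,a,b):
    d=a-b;print(n,"far",a[:2].round(4),"near",b[:2].round(4),"len",np.linalg.norm(d).round(4),"yaw deg",np.degrees(np.arctan2(d[1],d[0])).round(1),"mid",((a+b)/2)[:2].round(4))
seg("spanner shank",t(56,130,.009),t(70,272,.009)); seg("sp ring c->jaw end",t(49,52,.008),t(77,322,.008))
seg("long",t(211,133,.006),t(258,402,.012)); seg("short",t(457,131,.006),t(425,299,.012))
seg("ham headc-gripend",t(629,133,.026),t(627,457,.02)); seg("ham handle",t(628,170,.0215),t(627,440,.026))
seg("head y",t(563,133,.013),t(683,134,.013))
for n,X in(("sp",115.5),("sh",256.5),("lo",395),("ha",532.5)):
    yy=127+(X-48)*4/552
    seg(n+" trough",y(X,yy,.006),y(X,yy+91.5,.016))
seg("long slot",y(396.5,53,.006),y(392.5,298,.016)); seg("short slot",y(258.5,91,.006),y(254,254,.016))
seg("ham handle slot",y(533,120,.006),y(532,355,.016)); seg("ham head w",y(475,85,.006),y(595,85,.006))
seg("frame left",y(45,35,.016),y(35,366,.016));seg("frame right",y(612,40,.016),y(608,372,.016))
E
python3 meas.py
```

```text
spanner shank far [ 0.5545 -0.1049] near [ 0.4724 -0.1125] len 0.0824 yaw deg 5.3 mid [ 0.5135 -0.1087]
sp ring c->jaw end far [ 0.6001 -0.1012] near [ 0.4438 -0.1165] len 0.1571 yaw deg 5.6 mid [ 0.522  -0.1089]
long far [ 0.5538 -0.1955] near [ 0.3989 -0.2194] len 0.1569 yaw deg 8.8 mid [ 0.4764 -0.2074]
short far [ 0.5562 -0.3388] near [ 0.4584 -0.3165] len 0.1005 yaw deg -12.9 mid [ 0.5073 -0.3277]
ham headc-gripend far [ 0.554  -0.4322] near [ 0.3695 -0.4277] len 0.1847 yaw deg -1.4 mid [ 0.4617 -0.43  ]
ham handle far [ 0.5331 -0.4326] near [ 0.3792 -0.4259] len 0.1541 yaw deg -2.5 mid [ 0.4561 -0.4293]
head y far [ 0.5549 -0.3984] near [ 0.5549 -0.4681] len 0.0697 yaw deg 90.0 mid [ 0.5549 -0.4332]
sp trough far [0.5451 0.3793] near [0.4786 0.3756] len 0.0674 yaw deg 3.2 mid [0.5119 0.3774]
sh trough far [0.5453 0.2774] near [0.4787 0.2748] len 0.0674 yaw deg 2.2 mid [0.512  0.2761]
lo trough far [0.5454 0.1772] near [0.4788 0.1758] len 0.0674 yaw deg 1.3 mid [0.5121 0.1765]
ha trough far [0.5455 0.0777] near [0.4789 0.0773] len 0.0674 yaw deg 0.3 mid [0.5122 0.0775]
long slot far [0.6012 0.177 ] near [0.4239 0.1768] len 0.1776 yaw deg 0.1 mid [0.5126 0.1769]
short slot far [0.5726 0.2765] near [0.4544 0.2761] len 0.1186 yaw deg 0.2 mid [0.5135 0.2763]
ham handle slot far [0.5532 0.0774] near [0.3843 0.077 ] len 0.1691 yaw deg 0.1 mid [0.4688 0.0772]
ham head w far [0.5783 0.1197] near [0.5791 0.0325] len 0.0872 yaw deg 90.5 mid [0.5787 0.0761]
frame left far [0.6108 0.4301] near [0.374  0.4296] len 0.2368 yaw deg 0.1 mid [0.4924 0.4299]
frame right far [0.6108 0.0208] near [0.3727 0.0229] len 0.2381 yaw deg -0.5 mid [0.4918 0.0218]
```

The measurements fit the given sizes:

| Item | World position (m) | Yaw |
|---|---|---|
| Insert origins | x ≈ 0.512, y = 0.0775 (hammer), 0.378 (spanner), 0.1765 (long), 0.276 (short) | ≈ 0 |
| Hammer | (0.489, -0.431) | -2° |
| Spanner | (0.525, -0.1085) | 5.5° |
| Long chisel | (0.4765, -0.2075) | 8.8° |
| Short chisel | (0.507, -0.328) | -12.9° |

I'll start with the hammer.

{"api": "arm_command", "payload": {
  "increments": [
    [[0.03, -0.04, 0], [0, 0, 0.05], 100],
    [[0.07, -0.08, 0], [0, 0, 0.1], 100],
    [[0.1, -0.12, 0], [0, 0, 0.2], 100],
    [[0.13, -0.16, 0], [0, 0, 0.276], 100],
    [[0.16, -0.2, 0], [0, 0, 0.276], 100],
    [[0.19, -0.24, 0], [0, 0, 0.276], 100],
    [[0.22, -0.28, 0], [0, 0, 0.276], 100],
    [[0.25, -0.32, 0], [0, 0, 0.276], 100],
    [[0.28, -0.35, 0], [0, 0, 0.276], 100],
    [[0.3, -0.37, 0], [0, 0, 0.276], 100]
  ],
  "newtons": 90
}}

```text
clock: 1.1
tcp_pos: [0.5089, 0.2681, 0.2313]
orientation: [2.264, 2.176, -0.001]
contact_force: [0.1, 0.4, -0.6]
grip_width: 0.0856
```

{"api": "arm_command", "payload": {
  "increments": [
    [[0.01, -0.045, 0], [0, 0, 0], 100],
    [[0.02, -0.09, 0], [0, 0, 0], 100],
    [[0.03, -0.135, 0], [0, 0, 0], 100],
    [[0.03, -0.18, 0], [0, 0, 0], 100],
    [[0.03, -0.225, 0], [0, 0, 0], 100],
    [[0.03, -0.27, 0], [0, 0, 0], 100],
    [[0.03, -0.315, 0], [0, 0, 0], 100],
    [[0.02, -0.36, 0], [0, 0, 0], 100],
    [[0.01, -0.405, 0], [0, 0, 0], 100],
    [[0, -0.45, 0], [0, 0, 0], 100]
  ]
}}

```text
clock: 2.1
tcp_pos: [0.5055, -0.179, 0.2311]
orientation: [-2.259, -2.182, 0.0]
contact_force: [1.1, -0.1, 0.2]
grip_width: 0.0854
```

{"api": "arm_command", "payload": {
  "increments": [
    [[-0.002, -0.045, 0], [0, 0, 0], 100],
    [[-0.003, -0.09, 0], [0, 0, 0], 100],
    [[-0.004, -0.135, 0], [0, 0, 0], 100],
    [[-0.006, -0.18, 0], [0, 0, 0], 100],
    [[-0.007, -0.225, 0], [0, 0, 0], 100],
    [[-0.007, -0.25, 0], [0, 0, 0], 100],
    [[-0.007, -0.254, -0.03], [0, 0, 0], 100],
    [[-0.007, -0.254, -0.07], [0, 0, 0], 100],
    [[-0.007, -0.254, -0.1], [0, 0, 0], 100],
    [[-0.007, -0.254, -0.12], [0, 0, 0], 100]
  ]
}}

```text
clock: 3.1
tcp_pos: [0.4981, -0.4301, 0.1081]
orientation: [-2.257, -2.18, 0.001]
contact_force: [0.4, -0.5, -0.4]
grip_width: 0.0857
```

Run:
```python
from h import *
f=r.grab_frame("side");o=r.get_obs();print(o["clock"],o["tcp_pos"],o["orientation"],o["joints"].round(2))
cv2.imwrite("pics/s1.png",cv2.resize(f[230:480,240:540],None,fx=2.6,fy=2.4))
print(proj("side",[.499,-.431,.013]),proj("side",o["tcp_pos"]))
```

```text
3.15 [ 0.49705172 -0.42897165  0.10548834] [-2.25372531e+00 -2.17737957e+00  2.20855798e-03] [ 0.35  0.61  0.37  1.72 -0.28  0.88  2.38]
[410.05264394 438.74084373] [414.1903953  411.46240184]
```

View pics/s1.png

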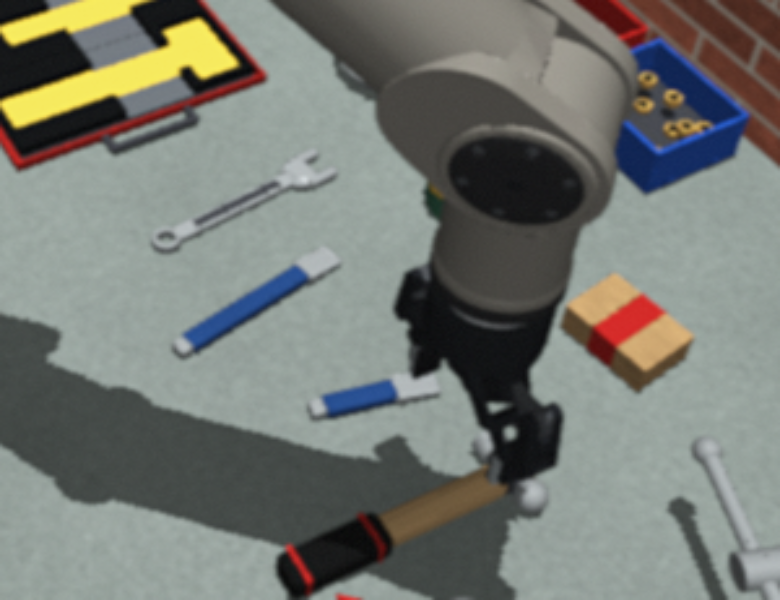

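The gripper is over the hammer handle, and the short chisel at crop (370,395) is clear of it. I'll descend.

{"api": "arm_command", "payload": {
  "increments": [
    [[0, 0, -0.03], [0, 0, 0], 80],
    [[0, 0, -0.06], [0, 0, 0], 80],
    [[0, 0, -0.08], [0, 0, 0], 80],
    [[0, 0, -0.09], [0, 0, 0], 80],
    [[0, 0, -0.1], [0, 0, 0], 80],
    [[0, 0, -0.1], [0, 0, 0], 80],
    [[0, 0, -0.1], [0, 0, 0], 80]
  ]
}}

```text
clock: 3.85
tcp_pos: [0.4999, -0.4318, 0.0121]
orientation: [2.259, 2.182, 0.0]
contact_force: [-0.4, 0.5, -0.0]
grip_width: 0.068
```

Run:
```python
from h import *
o=r.get_obs();print(o["clock"],o["tcp_pos"],o["orientation"],o["contact_force"],o["grip_width"])
```

```text
3.85 [ 0.49986195 -0.43178067  0.01213585] [2.25903139e+00 2.18159471e+00 2.19222717e-04] [-0.35109805  0.49860999 -0.04835351] 0.06803935740093851
```

{"api": "arm_command", "payload": {
  "increments": [
    [[0, 0, -0.007], [0, 0, 0], 80],
    [[0, 0, -0.007], [0, 0, 0], 0],
    [[0, 0, -0.007], [0, 0, 0], 0],
    [[0, 0, -0.007], [0, 0, 0], 0],
    [[0, 0, -0.007], [0, 0, 0], 0],
    [[0, 0, -0.007], [0, 0, 0], 0],
    [[0, 0, -0.007], [0, 0, 0], 0],
    [[0, 0, -0.007], [0, 0, 0], 0],
    [[0, 0, -0.007], [0, 0, 0], 0]
  ]
}}

```text
clock: 4.75
tcp_pos: [0.4997, -0.4319, 0.0051]
orientation: [2.259, 2.181, 0.0]
contact_force: [-0.8, 0.3, 5.4]
grip_width: 0.0218
```

{"api": "arm_command", "payload": {
  "increments": [
    [[0, 0, 0], [0, 0, 0], 0],
    [[0, 0, 0.01], [0, 0, 0], 0],
    [[0, 0, 0.02], [0, 0, 0], 0],
    [[0, 0, 0.04], [0, 0, 0.01], 0],
    [[0, 0, 0.06], [0, 0, 0.02], 0],
    [[0, 0, 0.08], [0, 0, 0.035], 0],
    [[0, 0, 0.1], [0, 0, 0.035], 0],
    [[0, 0, 0.12], [0, 0, 0.035], 0],
    [[0, 0, 0.13], [0, 0, 0.035], 0],
    [[0, 0, 0.13], [0, 0, 0.035], 0]
  ]
}}

```text
clock: 5.75
tcp_pos: [0.5001, -0.4319, 0.1361]
orientation: [2.219, 2.22, 0.001]
contact_force: [0.4, -1.0, -3.0]
grip_width: 0.0215
```

Run:
```python
from h import *
f=r.grab_frame("side");o=r.get_obs();print(o["clock"],o["tcp_pos"],o["orientation"],o["contact_force"],o["moment"],o["grip_width"])
cv2.imwrite("pics/s2.png",cv2.resize(f[180:480,240:580],None,fx=2,fy=2))
```

```text
5.8 [ 0.49955257 -0.43128918  0.13469445] [2.22061379e+00 2.22120471e+00 4.50502511e-04] [ 0.20671792  0.61466158 -4.42282312] [-0.00580359  0.07248317  0.03246904] 0.021961843635440594
```

View pics/s2.png

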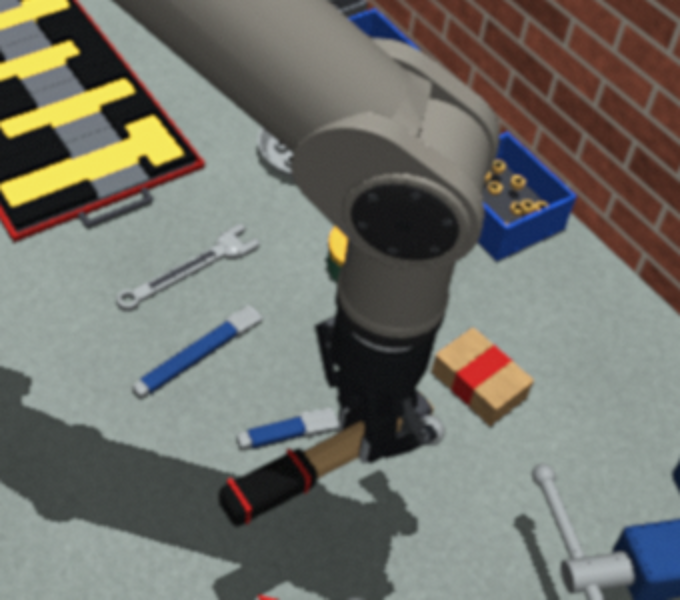

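The hammer is held off the surface, with its grip end at crop (230,500). I'll check the tilt numerically while carrying it across.

Run:
```python
from h import *
for t in(-.1,-.05,0,.05,.1): print(t,proj("side",[.4995-.13*np.cos(t),-.4315,.135+.008+.13*np.sin(t)]), proj("side",[.4995-.13*np.cos(t),-.4465,.135+.008+.13*np.sin(t)]))
```

```text
-0.1 [351.53141801 438.44766476] [356.35714407 446.17995136]
-0.05 [351.42843269 436.57117504] [356.27666077 444.32236386]
0 [351.50076379 434.58139251] [356.37295815 442.34969556]
0.05 [351.75071013 432.48237819] [356.64831276 440.26592352]
0.1 [352.18003538 430.27867161] [357.10445938 438.0755095 ]
```

{"api": "arm_command", "payload": {
  "increments": [
    [[0, 0.01, 0.01], [0, 0, 0], 0],
    [[0, 0.03, 0.01], [0, 0, 0], 0],
    [[0, 0.06, 0.01], [0, 0, 0], 0],
    [[0, 0.1, 0.01], [0, 0, 0], 0],
    [[0.01, 0.14, 0.01], [0, 0, 0], 0],
    [[0.01, 0.18, 0.01], [0, 0, 0], 0],
    [[0.01, 0.22, 0.01], [0, 0, 0], 0],
    [[0.02, 0.26, 0.01], [0, 0, 0], 0],
    [[0.02, 0.3, 0.01], [0, 0, 0], 0],
    [[0.023, 0.34, 0.01], [0, 0, 0], 0]
  ]
}}

```text
clock: 6.8
tcp_pos: [0.5213, -0.089, 0.1439]
orientation: [-2.22, -2.221, 0.001]
contact_force: [0.3, 0.4, -2.9]
grip_width: 0.0219
```

{"api": "arm_command", "payload": {
  "increments": [
    [[0, 0.04, 0], [0, 0, 0], 0],
    [[0, 0.08, 0], [0, 0, 0], 0],
    [[0, 0.11, 0], [0, 0, 0], 0],
    [[0, 0.14, 0], [0, 0, 0], 0],
    [[0, 0.16, 0], [0, 0, 0], 0],
    [[0, 0.168, 0], [0, 0, 0], 0],
    [[0, 0.17, 0], [0, 0, 0], 0],
    [[0, 0.17, -0.03], [0, 0, 0], 0],
    [[0, 0.17, -0.06], [0, 0, 0], 0],
    [[0, 0.17, -0.08], [0, 0, 0], 0]
  ]
}}

```text
clock: 7.8
tcp_pos: [0.5214, 0.0767, 0.0627]
orientation: [-2.223, -2.219, 0.004]
contact_force: [0.1, -0.1, -4.2]
grip_width: 0.022
```

Run:
```python
from h import *
f=r.grab_frame("side");o=r.get_obs();print(o["clock"],o["tcp_pos"],o["orientation"],o["contact_force"],o["moment"],o["grip_width"])
g=r.grab_frame("top")
a=cv2.resize(f[150:320,170:370],(600,510))
cv2.imwrite("pics/s3.png",a); cv2.imwrite("pics/t3.png",g)
for t in(-.1,-.05,0,.05,.1): 
  p=o["tcp_pos"]+[-.13*np.cos(t),0,.008+.13*np.sin(t)]; q=p+[0,-.015,0]
  print(t,(proj("side",p)-[170,150])*3,(proj("side",q)-[170,150])*3)
```

```text
7.85 [0.51970457 0.0763962  0.06026419] [-2.22171736 -2.21803757  0.00929832] [-0.7358075  -1.5798428  -4.70863269] [0.03576383 0.13060996 0.02132376] 0.02159678766025836
-0.1 [216.06144395 345.52586106] [224.06772769 358.40137384]
-0.05 [214.70472025 339.69926109] [222.7291691  352.57791158]
0 [213.741792   333.66775851] [221.78674561 346.54711407]
0.05 [213.17932777 327.44586755] [221.24712404 340.32346454]
0.1 [213.02288756 321.04897707] [221.11585439 333.92233081]
```

View pics/s3.png

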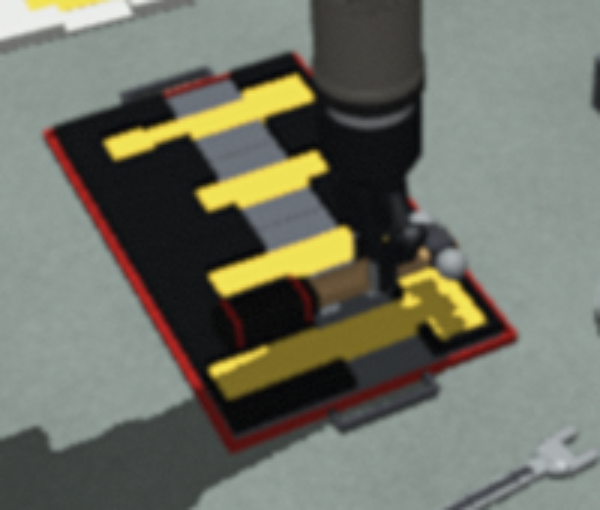

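The hammer hangs over its cut-out, roughly level, with its grip end at crop (225,320) and no contact yet. I'll lower it slowly.

{"api": "arm_command", "payload": {
  "increments": [
    [[0, 0, -0.01], [0, 0, 0], 0],
    [[0, 0, -0.02], [0, 0, 0], 0],
    [[0, 0, -0.03], [0, 0, 0], 0],
    [[0, 0, -0.036], [0, 0, 0], 0],
    [[0, 0, -0.04], [0, 0, 0], 0],
    [[0, 0, -0.044], [0, 0, 0], 0],
    [[0, 0, -0.048], [0, 0, 0], 0],
    [[0, 0, -0.05], [0, 0, 0], 0],
    [[0, 0, -0.052], [0, 0, 0], 0],
    [[0, 0, -0.052], [0, 0, 0], 0]
  ]
}}

```text
clock: 8.9
tcp_pos: [0.5224, 0.0787, 0.014]
orientation: [-2.221, -2.221, -0.001]
contact_force: [-6.9, -1.3, 19.1]
grip_width: 0.0219
```

{"api": "arm_command", "payload": {
  "increments": [
    [[0, 0, -0.001], [0, 0, 0], 0],
    [[0, 0, -0.0015], [0, 0, 0], 0],
    [[0, 0, -0.002], [0, 0, 0], 0],
    [[0, 0, -0.002], [0, 0, 0], 0]
  ]
}}

```text
clock: 9.3
tcp_pos: [0.5224, 0.0787, 0.0139]
orientation: [-2.221, -2.22, -0.002]
contact_force: [-14.2, -1.7, 44.3]
grip_width: 0.022
```

{"api": "arm_command", "payload": {
  "increments": [
    [[0, 0, 0.001], [0, 0, 0], 0],
    [[0, 0, 0.0015], [0, 0, 0], 0]
  ]
}}

```text
clock: 9.5
tcp_pos: [0.5225, 0.0788, 0.014]
orientation: [-2.221, -2.221, -0.002]
contact_force: [-7.4, -1.1, 18.5]
grip_width: 0.022
```

Run:
```python
from h import *
f=r.grab_frame("side");o=r.get_obs();print(o["clock"],o["tcp_pos"],o["contact_force"],o["moment"],o["grip_width"])
g=r.grab_frame("top")
a=cv2.resize(f[190:300,200:360],(800,550),interpolation=2)
b=cv2.resize(g[230:325,270:345],(475,600),interpolation=2)
cv2.imwrite("pics/s4.png",a);cv2.imwrite("pics/t4.png",b)
```

```text
9.55 [0.52240506 0.07871326 0.0140061 ] [-8.41216971 -1.58930528 24.28358858] [-0.26613528  1.84447252 -0.02009732] 0.0217302579398697
```

View pics/s4.png

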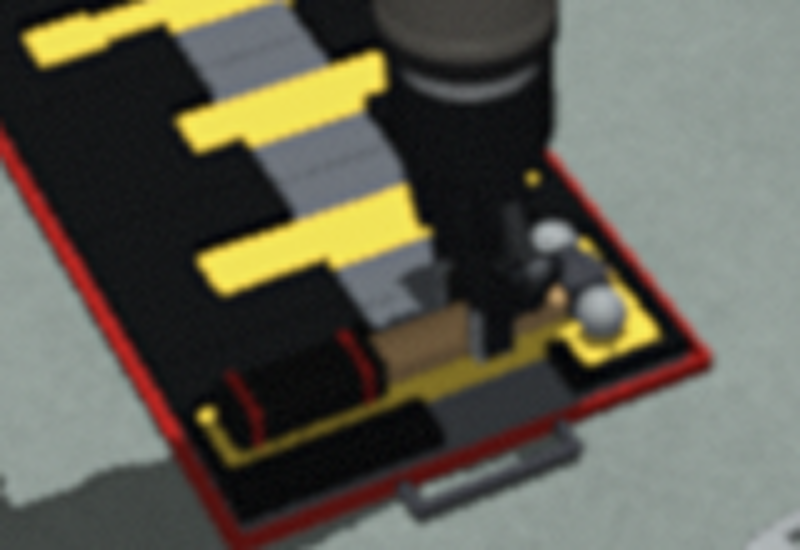

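The hammer sits inside its cut-out, with the head in its pocket at crop (580,280). The moment shows it resting on the grip end, so it is pitched slightly head-up. I'll level it with a small pitch before releasing.

{"api": "arm_command", "payload": {
  "increments": [
    [[0, 0, 0.0005], [0, 0.01, 0], 0],
    [[0, 0, 0], [0, 0.02, 0], 0],
    [[0, 0, -0.0005], [0, 0.025, 0], 0],
    [[0, 0, -0.0005], [0, 0.025, 0], 0]
  ]
}}

```text
clock: 10.0
tcp_pos: [0.5222, 0.0787, 0.014]
orientation: [-2.208, -2.208, 0.027]
contact_force: [-12.6, -1.2, 31.5]
grip_width: 0.0216
```

Run:
```python
from h import *
o=r.get_obs();print(o["clock"],o["tcp_pos"],o["contact_force"],o["moment"],o["grip_width"])
```

```text
10.0 [0.52219423 0.07871997 0.01399206] [-12.61037108  -1.22401372  31.54606877] [-0.36261732  1.97232155  0.0075639 ] 0.021586275077818864
```

The height stayed hard at 0.0140 whatever the pitch. That equals the pick height of 0.0051 plus 6 mm of floor plus about 3 mm of tray base, so the hammer is already flat on the floor. I'll undo the pitch, unload and release with a part opening.

{"api": "arm_command", "payload": {
  "increments": [
    [[0, 0, 0.001], [0, -0.012, 0], 0],
    [[0, 0, 0.002], [0, -0.025, 0], 0],
    [[0, 0, 0.002], [0, -0.025, 0], 0],
    [[0, 0, 0.002], [0, -0.025, 0], 30],
    [[0, 0, 0.002], [0, -0.025, 0], 40],
    [[0, 0, 0.002], [0, -0.025, 0], 50],
    [[0, 0, 0.002], [0, -0.025, 0], 50],
    [[0, 0, 0.002], [0, -0.025, 0], 50]
  ]
}}

```text
clock: 10.8
tcp_pos: [0.5225, 0.0787, 0.0132]
orientation: [2.221, 2.222, -0.0]
contact_force: [-0.1, -0.4, 0.5]
grip_width: 0.0427
```

{"api": "arm_command", "payload": {
  "increments": [
    [[0, 0, 0.01], [0, 0, 0], 50],
    [[0, 0, 0.03], [0, 0, 0], 50],
    [[0, 0, 0.06], [0, 0, 0], 50],
    [[0, 0, 0.1], [0, 0, 0], 60],
    [[0, -0.03, 0.12], [0, 0, 0.05], 80],
    [[0, -0.07, 0.12], [0, 0, 0.096], 80],
    [[0, -0.11, 0.12], [0, 0, 0.096], 80],
    [[0, -0.15, 0.12], [0, 0, 0.096], 80],
    [[0.003, -0.182, 0.12], [0, 0, 0.096], 80],
    [[0.003, -0.187, 0.1], [0, 0, 0.096], 80]
  ]
}}

```text
clock: 11.8
tcp_pos: [0.5273, -0.114, 0.1162]
orientation: [2.116, 2.314, 0.004]
contact_force: [0.5, 0.2, -0.4]
grip_width: 0.0681
```

Run:
```python
from h import *
f=r.grab_frame("side");o=r.get_obs();print(o["clock"],o["tcp_pos"],o["orientation"],o["contact_force"],o["grip_width"])
cv2.imwrite("pics/s5.png",cv2.resize(f[180:360,200:400],(660,594),interpolation=2))
```

```text
11.85 [ 0.52440258 -0.11201598  0.11201328] [ 2.11769572e+00  2.31978348e+00 -2.19547995e-03] [-1.15806623  0.16928783 -2.49366657] 0.06813314315659579
```

View pics/s5.png

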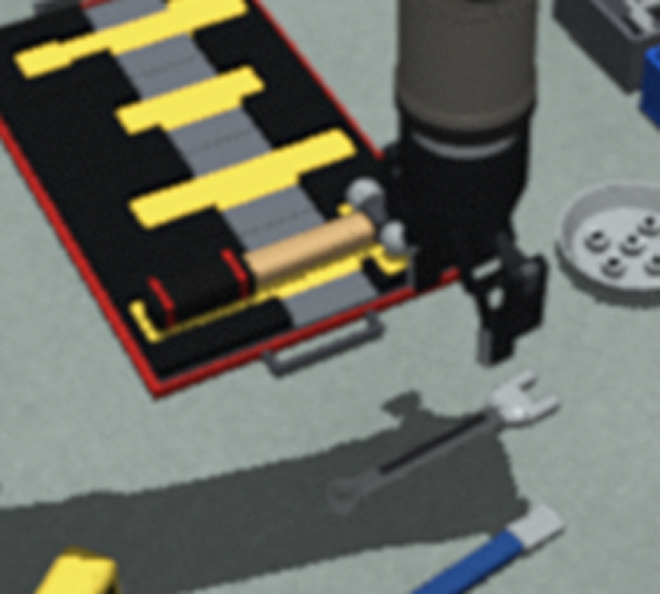

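The hammer lies in its cut-out and the tray has not moved. Next comes the spanner. First I'll check its mid-point in the side view, using the ring at crop (346,494) and the shank's dark recess from (382,473) to (490,415).

Run:
```python
from h import *
s=lambda X,Y,z:unproj("side",200+X/3.3,180+Y/3.3,z).round(4)
print(s(346,494,.008),s(382,473,.009),s(490,415,.009),s(530,380,.009),s(555,405,.009), "long",s(545,515,.008))
```

```text
[ 0.447  -0.1177  0.008 ] [ 0.475  -0.1143  0.009 ] [ 0.5613 -0.1055  0.009 ] [ 0.6007 -0.0919  0.009 ] [ 0.604  -0.1187  0.009 ] long [ 0.5507 -0.1926  0.008 ]
```

{"api": "arm_command", "payload": {
  "increments": [
    [[0, 0, -0.03], [0, 0, 0], 60],
    [[0, 0, -0.06], [0, 0, 0], 60],
    [[0, 0, -0.08], [0, 0, 0], 60],
    [[0, 0, -0.09], [0, 0, 0], 60],
    [[0, 0, -0.1], [0, 0, 0], 60],
    [[0, 0, -0.1], [0, 0, 0], 60],
    [[0, 0, -0.1], [0, 0, 0], 60]
  ]
}}

```text
clock: 12.55
tcp_pos: [0.526, -0.1083, 0.014]
orientation: [2.112, 2.325, 0.001]
contact_force: [-1.0, 0.1, -0.0]
grip_width: 0.0512
```

{"api": "arm_command", "payload": {
  "increments": [
    [[0, 0, -0.006], [0, 0, 0], 60],
    [[0, 0, -0.011], [0, 0, 0], 60],
    [[0, 0, -0.011], [0, 0, 0], 0],
    [[0, 0, -0.011], [0, 0, 0], 0],
    [[0, 0, -0.011], [0, 0, 0], 0],
    [[0, 0, -0.011], [0, 0, 0], 0],
    [[0, 0, -0.011], [0, 0, 0], 0],
    [[0, 0, -0.011], [0, 0, 0], 0],
    [[0, 0, -0.011], [0, 0, 0], 0],
    [[0, 0, -0.011], [0, 0, 0], 0]
  ],
  "newtons": 70
}}

```text
clock: 13.55
tcp_pos: [0.5255, -0.1084, 0.0026]
orientation: [2.112, 2.326, 0.0]
contact_force: [-1.6, 0.0, 6.5]
grip_width: 0.0125
```

{"api": "arm_command", "payload": {
  "increments": [
    [[0, 0, 0.005], [0, 0, 0], 0],
    [[0, 0, 0.015], [0, 0, 0], 0],
    [[0, 0, 0.03], [0, 0, 0], 0],
    [[0, 0, 0.05], [0, 0, -0.03], 0],
    [[0, 0, 0.07], [0, 0, -0.06], 0],
    [[0, 0, 0.09], [0, 0, -0.096], 0],
    [[0, 0, 0.1], [0, 0, -0.096], 0],
    [[0, 0, 0.1], [0, 0, -0.096], 0]
  ]
}}

```text
clock: 14.35
tcp_pos: [0.5266, -0.1084, 0.1042]
orientation: [2.218, 2.221, 0.004]
contact_force: [0.4, 1.4, -1.5]
grip_width: 0.0123
```

Run:
```python
from h import *
o=r.get_obs();print(o["clock"],o["tcp_pos"],o["orientation"],o["contact_force"],o["moment"],o["grip_width"])
```

```text
14.35 [ 0.5266063  -0.10839973  0.10421854] [2.21830342 2.22094348 0.00393242] [ 0.39053301  1.38628956 -1.53257873] [-0.01920791  0.02814207  0.02938892] 0.012272369195289963
```

{"api": "arm_command", "payload": {
  "increments": [
    [[0, 0.01, 0.01], [0, 0, 0], 0],
    [[0, 0.03, 0.01], [0, 0, 0], 0],
    [[0, 0.06, 0.01], [0, 0, 0], 0],
    [[0, 0.1, 0.01], [0, 0, 0], 0],
    [[0, 0.14, 0.01], [0, 0, 0], 0],
    [[0, 0.18, 0.01], [0, 0, 0], 0],
    [[0, 0.22, 0.01], [0, 0, 0], 0],
    [[-0.005, 0.26, 0.01], [0, 0, 0], 0],
    [[-0.01, 0.3, 0.01], [0, 0, 0], 0],
    [[-0.013, 0.34, 0.01], [0, 0, 0], 0]
  ]
}}

```text
clock: 15.35
tcp_pos: [0.5108, 0.2338, 0.1118]
orientation: [-2.219, -2.222, 0.003]
contact_force: [1.2, 0.6, -1.2]
grip_width: 0.012
```

{"api": "arm_command", "payload": {
  "increments": [
    [[0, 0.04, 0], [0, 0, 0], 0],
    [[0, 0.08, 0], [0, 0, 0], 0],
    [[0, 0.11, 0], [0, 0, 0], 0],
    [[0, 0.13, 0], [0, 0, 0], 0],
    [[0, 0.142, 0], [0, 0, 0], 0],
    [[0, 0.145, 0], [0, 0, 0], 0],
    [[0, 0.145, -0.02], [0, 0, 0], 0],
    [[0, 0.145, -0.04], [0, 0, 0], 0],
    [[0, 0.145, -0.06], [0, 0, 0], 0],
    [[0, 0.145, -0.06], [0, 0, 0], 0]
  ]
}}

```text
clock: 16.35
tcp_pos: [0.5112, 0.3731, 0.0497]
orientation: [2.224, 2.219, -0.01]
contact_force: [0.3, -0.6, -1.2]
grip_width: 0.0121
```

Run:
```python
from h import *
f=r.grab_frame("side");o=r.get_obs();print(o["clock"],o["tcp_pos"],o["orientation"],o["contact_force"],o["moment"],o["grip_width"])
cv2.imwrite("pics/s6.png",cv2.resize(f[120:320,160:380],(792,600*12//10),interpolation=2)[:600])
```

```text
16.4 [0.51212097 0.37402472 0.05132901] [ 2.2233868   2.21866879 -0.0057706 ] [ 0.30633504  0.3457418  -1.08383931] [-0.01320318  0.03252122 -0.02323352] 0.012245028438002369
```

View pics/s6.png

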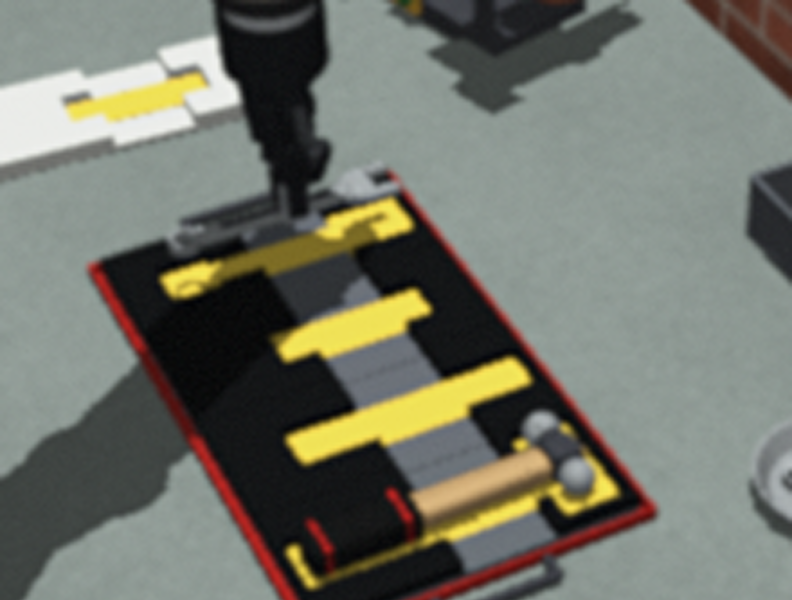

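The spanner hangs above its cut-out, with its shadow on the yellow at crop (290,255), jaw far. I'll lower it slowly.

{"api": "arm_command", "payload": {
  "increments": [
    [[0, 0, -0.01], [0, 0, 0], 0],
    [[0, 0, -0.02], [0, 0, 0], 0],
    [[0, 0, -0.028], [0, 0, 0], 0],
    [[0, 0, -0.033], [0, 0, 0], 0],
    [[0, 0, -0.036], [0, 0, 0], 0],
    [[0, 0, -0.038], [0, 0, 0], 0],
    [[0, 0, -0.039], [0, 0, 0], 0],
    [[0, 0, -0.04], [0, 0, 0], 0],
    [[0, 0, -0.041], [0, 0, 0], 0],
    [[0, 0, -0.041], [0, 0, 0], 0]
  ]
}}

```text
clock: 17.4
tcp_pos: [0.5126, 0.3769, 0.0117]
orientation: [-2.221, -2.222, -0.001]
contact_force: [-0.1, -0.4, 0.9]
grip_width: 0.0124
```

Run:
```python
from h import *
o=r.get_obs();print(o["clock"],o["tcp_pos"],o["orientation"],o["contact_force"],o["moment"],o["grip_width"])
```

```text
17.4 [0.51258847 0.37686309 0.01171043] [-2.22108543e+00 -2.22167596e+00 -8.02824075e-04] [-0.07929103 -0.40372536  0.90635046] [-0.0578525   0.15908584  0.01386553] 0.01241290783222666
```

Contact is just starting at the expected height. I'll release and go for the long chisel, which is at (0.4765, -0.2075) with yaw 8.8°.

{"api": "arm_command", "payload": {
  "increments": [
    [[0, 0, -0.0005], [0, 0, 0], 0],
    [[0, 0, -0.0005], [0, 0, 0], 15],
    [[0, 0, -0.0005], [0, 0, 0], 20],
    [[0, 0, -0.0005], [0, 0, 0], 30],
    [[0, 0, -0.0005], [0, 0, 0], 40],
    [[0, 0, -0.0005], [0, 0, 0], 45],
    [[0, 0, -0.0005], [0, 0, 0], 45],
    [[0, 0, 0.01], [0, 0, 0], 45],
    [[0, 0, 0.03], [0, 0, 0], 45],
    [[0, 0, 0.06], [0, 0, 0], 45]
  ]
}}

```text
clock: 18.4
tcp_pos: [0.5115, 0.3759, 0.0712]
orientation: [-2.221, -2.222, 0.005]
contact_force: [0.4, -0.2, 0.7]
grip_width: 0.0384
```

{"api": "arm_command", "payload": {
  "increments": [
    [[0, -0.02, 0.04], [0, 0, 0.05], 60],
    [[0, -0.06, 0.06], [0, 0, 0.1], 60],
    [[0, -0.1, 0.06], [0, 0, 0.154], 60],
    [[0, -0.145, 0.06], [0, 0, 0.154], 60],
    [[0, -0.19, 0.06], [0, 0, 0.154], 60],
    [[0, -0.235, 0.06], [0, 0, 0.154], 60],
    [[0, -0.28, 0.06], [0, 0, 0.154], 60],
    [[0, -0.325, 0.06], [0, 0, 0.154], 60],
    [[0, -0.37, 0.06], [0, 0, 0.154], 60],
    [[-0.01, -0.415, 0.06], [0, 0, 0.154], 60]
  ]
}}

```text
clock: 19.4
tcp_pos: [0.5035, -0.0402, 0.1324]
orientation: [2.043, 2.384, 0.003]
contact_force: [0.7, 0.1, -0.4]
grip_width: 0.0513
```

Run:
```python
from h import *
f=r.grab_frame("side");o=r.get_obs();print(o["clock"],o["tcp_pos"],o["orientation"],o["contact_force"],o["grip_width"])
cv2.imwrite("pics/s7.png",cv2.resize(f[150:430,160:440],(600,600),interpolation=2))
```

```text
19.45 [ 0.50021265 -0.04915012  0.13237596] [ 2.05386082  2.37355811 -0.00436613] [-2.94990224 -6.58187945 -0.34389357] 0.05096671864741606
```

View pics/s7.png

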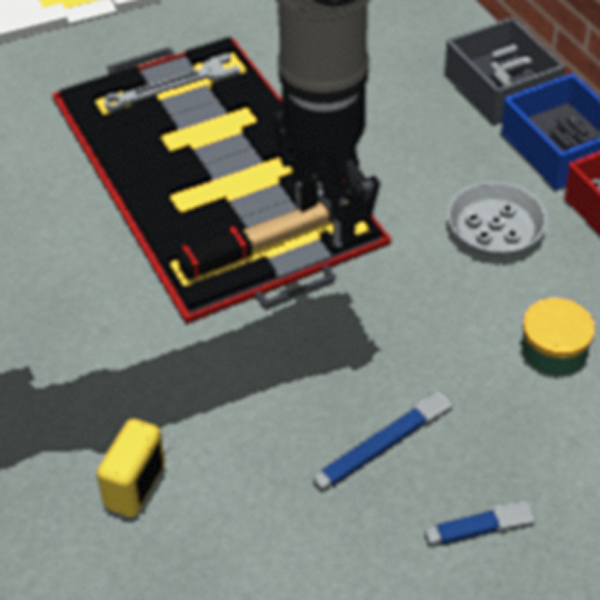

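The spanner is seated at crop (170,82) and the hammer has not moved. Now the long chisel, whose ends I see at crop (445,402) and (321,483).

{"api": "arm_command", "payload": {
  "increments": [
    [[-0.006, -0.04, 0], [0, 0, 0], 60],
    [[-0.012, -0.08, 0], [0, 0, 0], 60],
    [[-0.019, -0.12, 0], [0, 0, 0], 60],
    [[-0.025, -0.16, 0], [0, 0, 0], 60],
    [[-0.026, -0.169, -0.01], [0, 0, 0], 60],
    [[-0.026, -0.169, -0.05], [0, 0, 0], 60],
    [[-0.026, -0.169, -0.09], [0, 0, 0], 60],
    [[-0.026, -0.169, -0.11], [0, 0, 0], 60],
    [[-0.026, -0.169, -0.118], [0, 0, 0], 60],
    [[-0.026, -0.169, -0.118], [0, 0, 0], 60]
  ]
}}

```text
clock: 20.45
tcp_pos: [0.4762, -0.2068, 0.0128]
orientation: [-2.042, -2.385, 0.001]
contact_force: [0.6, 0.1, 1.2]
grip_width: 0.0511
```

Run:
```python
from h import *
s=lambda X,Y,z:unproj("side",160+X*.4667,150+Y*.4667,z)
for a,b in((s(442,402,.006),s(321,482,.008)),(s(525,512,.006),s(432,538,.008))):
  d=a-b;print(((a+b)/2).round(4),np.linalg.norm(d).round(3),np.degrees(np.arctan2(d[1],d[0])))
o=r.get_obs();print(o["clock"],o["tcp_pos"],o["orientation"],o["contact_force"])
```

```text
[ 0.4777 -0.209   0.007 ] 0.15 9.999305399450208
[ 0.5083 -0.3291  0.007 ] 0.091 -10.42814333454828
20.45 [ 0.47620774 -0.2067586   0.01284098] [-2.04241149e+00 -2.38521936e+00  6.77870677e-04] [0.61530978 0.10921545 1.18916592]
```

Both cameras agree to within 2 mm. I'll grip and lift.

{"api": "arm_command", "payload": {
  "increments": [
    [[0, 0, -0.006], [0, 0, 0], 60],
    [[0, 0, -0.0095], [0, 0, 0], 60],
    [[0, 0, -0.0095], [0, 0, 0], 0],
    [[0, 0, -0.0095], [0, 0, 0], 0],
    [[0, 0, -0.0095], [0, 0, 0], 0],
    [[0, 0, -0.0095], [0, 0, 0], 0],
    [[0, 0, -0.0095], [0, 0, 0], 0],
    [[0, 0, -0.0095], [0, 0, 0], 0],
    [[0, 0, -0.0095], [0, 0, 0], 0],
    [[0, 0, -0.0095], [0, 0, 0], 0]
  ]
}}

```text
clock: 21.45
tcp_pos: [0.4769, -0.2075, 0.0046]
orientation: [2.043, 2.385, 0.001]
contact_force: [-1.7, 0.6, 5.4]
grip_width: 0.0159
```

{"api": "arm_command", "payload": {
  "increments": [
    [[0, 0, 0.005], [0, 0, 0], 0],
    [[0, 0, 0.015], [0, 0, 0], 0],
    [[0, 0, 0.03], [0, 0, 0], 0],
    [[0, 0, 0.05], [0, 0, -0.05], 0],
    [[0, 0.01, 0.07], [0, 0, -0.1], 0],
    [[0.005, 0.03, 0.09], [0, 0, -0.154], 0],
    [[0.01, 0.06, 0.11], [0, 0, -0.154], 0],
    [[0.02, 0.1, 0.11], [0, 0, -0.154], 0],
    [[0.03, 0.14, 0.11], [0, 0, -0.154], 0],
    [[0.036, 0.18, 0.11], [0, 0, -0.154], 0]
  ]
}}

```text
clock: 22.45
tcp_pos: [0.513, -0.0257, 0.1148]
orientation: [2.221, 2.221, 0.002]
contact_force: [1.2, -0.4, -3.3]
grip_width: 0.0158
```

Run:
```python
from h import *
o=r.get_obs();print(o["clock"],o["tcp_pos"],o["orientation"],o["contact_force"],o["moment"],o["grip_width"])
```

```text
22.45 [ 0.51296529 -0.02567405  0.11479274] [2.22110227e+00 2.22070170e+00 1.97159967e-03] [ 1.24448446 -0.36674142 -3.25996557] [-0.04668842 -0.05503591 -0.02698055] 0.015795686509336725
```

{"api": "arm_command", "payload": {
  "increments": [
    [[0, 0.04, 0], [0, 0, 0], 0],
    [[0, 0.08, 0], [0, 0, 0], 0],
    [[0, 0.12, 0], [0, 0, 0], 0],
    [[0, 0.16, 0], [0, 0, 0], 0],
    [[0, 0.185, 0], [0, 0, 0], 0],
    [[0, 0.2, 0], [0, 0, 0], 0],
    [[0, 0.204, -0.01], [0, 0, 0], 0],
    [[0, 0.204, -0.03], [0, 0, 0], 0],
    [[0, 0.204, -0.05], [0, 0, 0], 0],
    [[0, 0.204, -0.06], [0, 0, 0], 0]
  ]
}}

```text
clock: 23.45
tcp_pos: [0.5114, 0.1741, 0.0519]
orientation: [-2.224, -2.219, 0.005]
contact_force: [-0.2, -0.4, -2.6]
grip_width: 0.0157
```

{"api": "arm_command", "payload": {
  "increments": [
    [[0, 0, -0.01], [0, 0, 0], 0],
    [[0, 0, -0.02], [0, 0, 0], 0],
    [[0, 0, -0.028], [0, 0, 0], 0],
    [[0, 0, -0.033], [0, 0, 0], 0],
    [[0, 0, -0.036], [0, 0, 0], 0],
    [[0, 0, -0.038], [0, 0, 0], 0],
    [[0, 0, -0.039], [0, 0, 0], 0],
    [[0, 0, -0.0395], [0, 0, 0], 0],
    [[0, 0, -0.04], [0, 0, 0], 0],
    [[0, 0, -0.04], [0, 0, 0], 0]
  ]
}}

```text
clock: 24.45
tcp_pos: [0.5125, 0.1767, 0.0139]
orientation: [2.221, 2.222, 0.0]
contact_force: [0.7, 0.6, -3.1]
grip_width: 0.0156
```

Run:
```python
from h import *
f=r.grab_frame("side");o=r.get_obs();print(o["clock"],o["tcp_pos"],o["orientation"],o["contact_force"],o["moment"],o["grip_width"])
cv2.imwrite("pics/s8.png",cv2.resize(f[150:320,170:370],(705,600),interpolation=2))
```

```text
24.5 [0.51248718 0.17672108 0.01391696] [2.22114487e+00 2.22166669e+00 2.77141234e-04] [ 1.24779636 -0.64300847 -3.354639  ] [ 0.00880874 -0.00503877  0.0245902 ] 0.016094821222736054
```

View pics/s8.png

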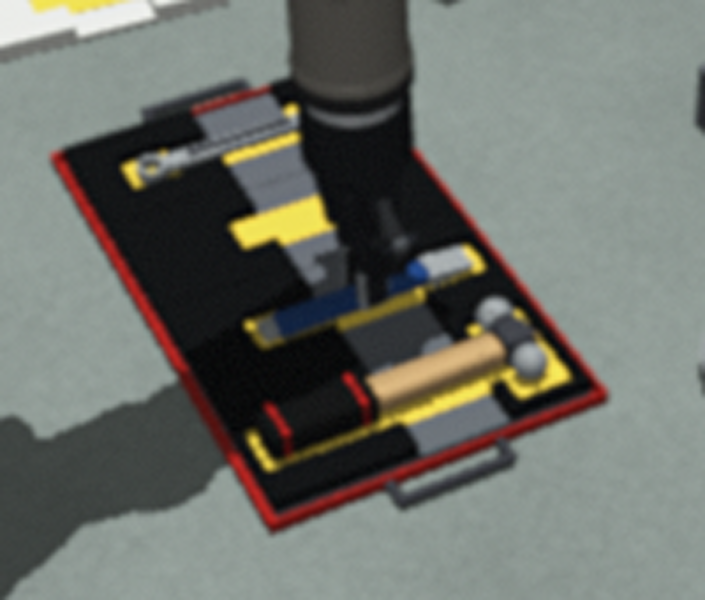

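The long chisel is inside its slot, with yellow showing at both ends, (258,335) and (478,262). There is no contact yet, so I'll lower until it touches.

{"api": "arm_command", "payload": {
  "increments": [
    [[0, 0, -0.0005], [0, 0, 0], 0],
    [[0, 0, -0.001], [0, 0, 0], 0],
    [[0, 0, -0.001], [0, 0, 0], 0]
  ]
}}

```text
clock: 24.8
tcp_pos: [0.5125, 0.1767, 0.0136]
orientation: [-2.221, -2.221, -0.001]
contact_force: [-2.9, -0.1, 6.6]
grip_width: 0.0151
```

{"api": "arm_command", "payload": {
  "increments": [
    [[0, 0, 0], [0, 0, 0], 20],
    [[0, 0, 0], [0, 0, 0], 25],
    [[0, 0, 0], [0, 0, 0], 35],
    [[0, 0, 0], [0, 0, 0], 45],
    [[0, 0, 0], [0, 0, 0], 50],
    [[0, 0, 0], [0, 0, 0], 50],
    [[0, 0, 0.01], [0, 0, 0], 50],
    [[0, 0, 0.03], [0, 0, 0], 50],
    [[0, 0, 0.06], [0, 0, 0], 50],
    [[0, 0, 0.1], [0, 0, 0], 60]
  ]
}}

```text
clock: 25.8
tcp_pos: [0.5114, 0.1762, 0.1133]
orientation: [-2.221, -2.221, 0.004]
contact_force: [0.6, 0.8, 0.5]
grip_width: 0.0509
```

{"api": "arm_command", "payload": {
  "increments": [
    [[0, -0.03, 0.02], [0, 0, -0.05], 60],
    [[0, -0.07, 0.02], [0, 0, -0.1], 60],
    [[0, -0.115, 0.02], [0, 0, -0.15], 60],
    [[0, -0.16, 0.02], [0, 0, -0.2], 60],
    [[0, -0.205, 0.02], [0, 0, -0.218], 60],
    [[0, -0.25, 0.02], [0, 0, -0.218], 60],
    [[0, -0.295, 0.02], [0, 0, -0.218], 60],
    [[0, -0.34, 0.02], [0, 0, -0.218], 60],
    [[-0.003, -0.385, 0.02], [0, 0, -0.218], 60],
    [[-0.005, -0.43, 0.02], [0, 0, -0.218], 60]
  ]
}}

```text
clock: 26.8
tcp_pos: [0.5071, -0.2551, 0.1336]
orientation: [2.45, 1.967, 0.001]
contact_force: [1.1, -1.0, -0.3]
grip_width: 0.0516
```

{"api": "arm_command", "payload": {
  "increments": [
    [[0, -0.04, 0], [0, 0, 0], 60],
    [[0, -0.07, 0], [0, 0, 0], 60],
    [[0, -0.0745, -0.02], [0, 0, 0], 60],
    [[0, -0.0745, -0.05], [0, 0, 0], 60],
    [[0, -0.0745, -0.08], [0, 0, 0], 60],
    [[0, -0.0745, -0.1], [0, 0, 0], 60],
    [[0, -0.0745, -0.11], [0, 0, 0], 60],
    [[0, -0.0745, -0.11], [0, 0, 0], 60],
    [[0, -0.0745, -0.11], [0, 0, 0], 60]
  ]
}}

```text
clock: 27.7
tcp_pos: [0.508, -0.3282, 0.0238]
orientation: [2.449, 1.966, 0.001]
contact_force: [0.2, 0.4, 0.1]
grip_width: 0.0513
```

Run:
```python
from h import *
f=r.grab_frame("side");o=r.get_obs();print(o["clock"],o["tcp_pos"],o["orientation"],o["contact_force"],o["moment"],o["grip_width"])
cv2.imwrite("pics/s9.png",cv2.resize(f[150:460,170:490],(619,600),interpolation=2))
```

```text
27.75 [ 0.50819322 -0.32841928  0.02414506] [2.44837353e+00 1.96556271e+00 1.17210568e-03] [-0.31618097  0.12285889  0.61228114] [-0.00864512 -0.0075484  -0.01842753] 0.05129205979120501
```

View pics/s9.png

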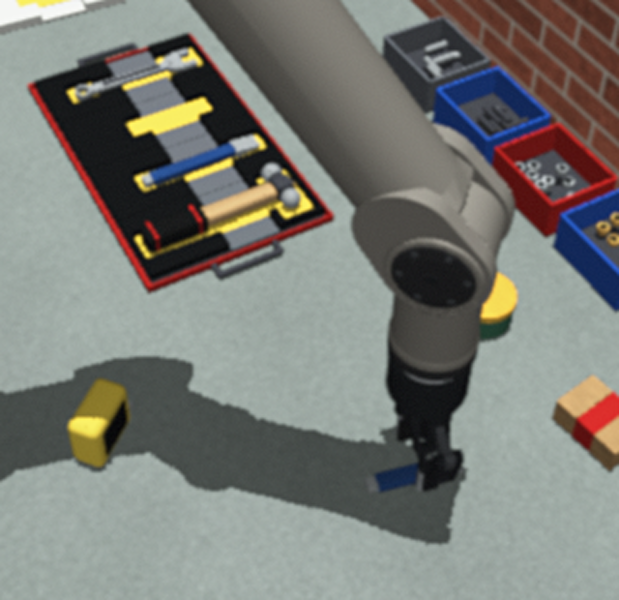

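The long chisel is seated at crop (200,162). The gripper straddles the short chisel at (400,478). I'll grip and carry it.

{"api": "arm_command", "payload": {
  "increments": [
    [[0, 0, -0.01], [0, 0, 0], 60],
    [[0, 0, -0.0195], [0, 0, 0], 60],
    [[0, 0, -0.0195], [0, 0, 0], 0],
    [[0, 0, -0.0195], [0, 0, 0], 0],
    [[0, 0, -0.0195], [0, 0, 0], 0],
    [[0, 0, -0.0195], [0, 0, 0], 0],
    [[0, 0, -0.0195], [0, 0, 0], 0],
    [[0, 0, -0.0195], [0, 0, 0], 0],
    [[0, 0, -0.0195], [0, 0, 0], 0],
    [[0, 0, -0.0195], [0, 0, 0], 0]
  ]
}}

```text
clock: 28.75
tcp_pos: [0.5075, -0.328, 0.0034]
orientation: [2.45, 1.967, 0.0]
contact_force: [-0.8, 0.5, 0.7]
grip_width: 0.0157
```

{"api": "arm_command", "payload": {
  "increments": [
    [[0, 0, 0.005], [0, 0, 0], 0],
    [[0, 0, 0.015], [0, 0, 0], 0],
    [[0, 0, 0.03], [0, 0, 0], 0],
    [[0, 0, 0.05], [0, 0, 0.05], 0],
    [[0, 0.01, 0.07], [0, 0, 0.1], 0],
    [[0, 0.03, 0.09], [0, 0, 0.15], 0],
    [[0, 0.06, 0.11], [0, 0, 0.2], 0],
    [[0, 0.1, 0.11], [0, 0, 0.218], 0],
    [[0.002, 0.14, 0.11], [0, 0, 0.218], 0],
    [[0.0045, 0.18, 0.11], [0, 0, 0.218], 0]
  ]
}}

```text
clock: 29.75
tcp_pos: [0.5121, -0.1466, 0.1149]
orientation: [2.221, 2.22, 0.002]
contact_force: [0.6, -0.1, -0.7]
grip_width: 0.016
```

{"api": "arm_command", "payload": {
  "increments": [
    [[0, 0.04, 0], [0, 0, 0], 0],
    [[0, 0.08, 0], [0, 0, 0], 0],
    [[0, 0.12, 0], [0, 0, 0], 0],
    [[0, 0.16, 0], [0, 0, 0], 0],
    [[0, 0.2, 0], [0, 0, 0], 0],
    [[0, 0.24, 0], [0, 0, 0], 0],
    [[0, 0.28, 0], [0, 0, 0], 0],
    [[0, 0.32, 0], [0, 0, 0], 0],
    [[0, 0.36, 0], [0, 0, 0], 0],
    [[0, 0.39, 0], [0, 0, 0], 0]
  ]
}}

```text
clock: 30.75
tcp_pos: [0.5118, 0.2454, 0.1147]
orientation: [-2.219, -2.224, -0.003]
contact_force: [0.6, 0.7, -1.3]
grip_width: 0.0159
```

{"api": "arm_command", "payload": {
  "increments": [
    [[0, 0.02, 0], [0, 0, 0], 0],
    [[0, 0.03, 0], [0, 0, 0], 0],
    [[0, 0.034, -0.02], [0, 0, 0], 0],
    [[0, 0.034, -0.04], [0, 0, 0], 0],
    [[0, 0.034, -0.06], [0, 0, 0], 0],
    [[0, 0.034, -0.075], [0, 0, 0], 0],
    [[0, 0.034, -0.08], [0, 0, 0], 0],
    [[0, 0.034, -0.08], [0, 0, 0], 0],
    [[0, 0.034, -0.08], [0, 0, 0], 0]
  ]
}}

```text
clock: 31.65
tcp_pos: [0.5126, 0.276, 0.0341]
orientation: [2.222, 2.221, 0.002]
contact_force: [-0.6, -1.2, -1.2]
grip_width: 0.0158
```

Run:
```python
from h import *
f=r.grab_frame("side");o=r.get_obs();print(o["clock"],o["tcp_pos"],o["orientation"],o["contact_force"],o["moment"],o["grip_width"])
cv2.imwrite("pics/s10.png",cv2.resize(f[150:320,170:370],(705,600),interpolation=2))
```

```text
31.7 [0.51268614 0.27630557 0.03424037] [2.22138365 2.22098812 0.00241357] [-0.58739363  0.1611435  -1.43994983] [-0.06522646 -0.00216425 -0.05640587] 0.01554335089193409
```

View pics/s10.png

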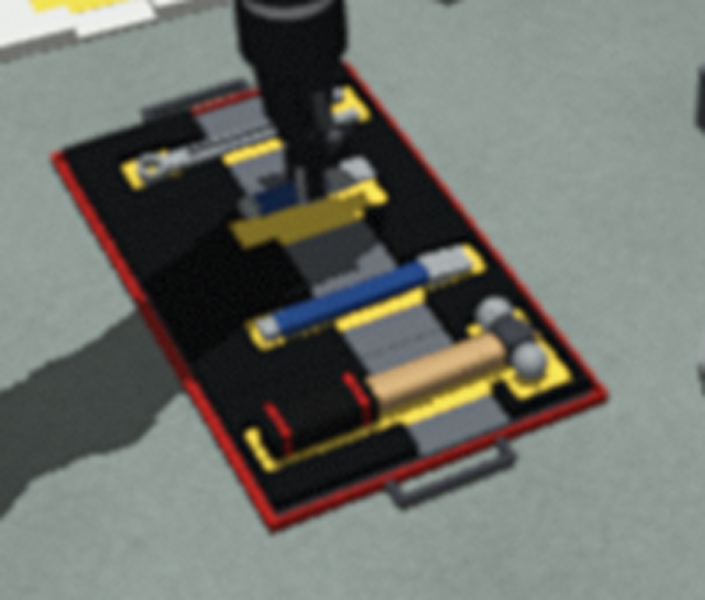

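The short chisel hangs over its slot at crop (310,215), aligned with it. Lowering.

{"api": "arm_command", "payload": {
  "increments": [
    [[0, 0, -0.006], [0, 0, 0], 0],
    [[0, 0, -0.012], [0, 0, 0], 0],
    [[0, 0, -0.016], [0, 0, 0], 0],
    [[0, 0, -0.018], [0, 0, 0], 0],
    [[0, 0, -0.0195], [0, 0, 0], 0],
    [[0, 0, -0.0205], [0, 0, 0], 0],
    [[0, 0, -0.021], [0, 0, 0], 0],
    [[0, 0, -0.0215], [0, 0, 0], 0],
    [[0, 0, -0.0215], [0, 0, 0], 0]
  ]
}}

```text
clock: 32.6
tcp_pos: [0.5119, 0.2762, 0.0124]
orientation: [-2.221, -2.221, -0.0]
contact_force: [-2.5, -0.6, 4.7]
grip_width: 0.0158
```

It is touching at the expected height. I'll release, retreat upward and clear the view.

{"api": "arm_command", "payload": {
  "increments": [
    [[0, 0, 0], [0, 0, 0], 20],
    [[0, 0, 0], [0, 0, 0], 25],
    [[0, 0, 0], [0, 0, 0], 35],
    [[0, 0, 0], [0, 0, 0], 45],
    [[0, 0, 0], [0, 0, 0], 50],
    [[0, 0, 0], [0, 0, 0], 50],
    [[0, 0, 0.01], [0, 0, 0], 50],
    [[0, 0, 0.03], [0, 0, 0], 50],
    [[0, 0, 0.06], [0, 0, 0], 50],
    [[0, 0, 0.1], [0, 0, 0], 50]
  ]
}}

```text
clock: 33.6
tcp_pos: [0.5109, 0.2755, 0.1122]
orientation: [-2.221, -2.221, 0.004]
contact_force: [0.7, 0.1, -0.6]
grip_width: 0.0423
```

{"api": "arm_command", "payload": {
  "increments": [
    [[0, 0.03, 0.03], [0, 0, 0], 50],
    [[0, 0.07, 0.06], [0, 0, 0], 50],
    [[0, 0.11, 0.1], [0, 0, 0], 50],
    [[-0.02, 0.15, 0.12], [0, 0, 0], 50],
    [[-0.04, 0.19, 0.12], [0, 0, 0], 50],
    [[-0.06, 0.23, 0.12], [0, 0, 0], 50],
    [[-0.09, 0.26, 0.12], [0, 0, 0], 50],
    [[-0.12, 0.29, 0.12], [0, 0, 0], 50],
    [[-0.14, 0.31, 0.12], [0, 0, 0], 50],
    [[-0.14, 0.31, 0.12], [0, 0, 0], 50]
  ]
}}

```text
clock: 34.6
tcp_pos: [0.366, 0.5906, 0.2319]
orientation: [-2.209, -2.229, 0.001]
contact_force: [-0.5, 0.1, -0.5]
grip_width: 0.0432
```

Run:
```python
from h import *
f=r.grab_frame("side");g=r.grab_frame("top");o=r.get_obs();print(o["clock"],o["tcp_pos"],o["contact_force"])
a=cv2.resize(f[150:320,170:490],(640,340),interpolation=2);b=cv2.resize(g[180:330,180:500],(640,300),interpolation=2)
cv2.imwrite("pics/end.png",cv2.resize(np.vstack([a,b]),(600,600)))
f0=cv2.imread("pics/top0.png");d=cv2.absdiff(f0,g)[185:225,385:490];print("bystander diff max/mean",d.max(),d.mean())
```

```text
34.7 [0.37139321 0.58632158 0.2322109 ] [-0.25398939 -0.94640154 -0.55087214]
bystander diff max/mean 7 3.063968253968254
```

View pics/end.png

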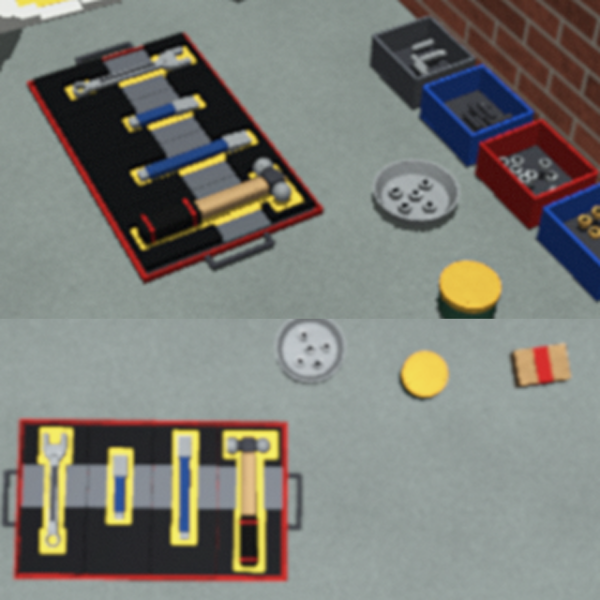

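All four tools lie centred in their cut-outs with yellow all around: spanner (55,490), short chisel (119,485), long chisel (184,487) and hammer (250,500). The tin and the plug box have not moved. Handing in.

```bash
python3 -c "
from bench import r
print(r.hand_in())"
```

```text
the job is handed in; nothing more can be done
None
```

All four tools are back in the red tray and the job is handed in at about 35 s. I placed them in the order hammer, spanner, long chisel, short chisel. I lowered each until it touched the floor of its cut-out before letting go.

- **Final checks:** the last pictures from both cameras show every tool centred in its own cut-out, with yellow showing around it. The arm is clear of everything.
- **Bystanders:** the grease tin and the plug box are unchanged in the top view compared with the first picture.
- **One disagreement:** the hammer touched down about 3 mm higher than I expected, so I briefly pressed it onto the floor with about 44 N at the wrist. I put this down to the tray's own base being about 3 mm thick. The two chisels and the spanner then touched down at the height this predicts. The wrist limit is 120 N. That push went through the held hammer, so I don't read it as breaking the 40 N limit on the arm or gripper body.

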